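# Load a flanged syringe barrel into the capping stand

### The arm

A 6-joint arm with a two-finger parallel gripper is mounted at the origin on the work surface. World frame = base frame: x ahead of the robot, y to its left, z up, the work surface at z = 0. Lengths are in m, angles in rad, forces in N, time in s.
With the tool pointing down it reaches from about 0.275 to 0.85 m from the base axis. Payload 19 kg.
Tool frame: the origin (TCP) lies at the very end of the fingers, on their centre line; the grasp point (between the pads) lies 19 mm behind it; z points along the fingers, y is the direction in which the jaws open and shut (so a half turn about z gives the same grasp; the last joint's range is limited). The gripper opens to 85 mm and grips with 20 to 120 N. Pads are 22 mm wide; open, the fingers measure 114 mm over their backs; the gripper's body (76 mm by 85 mm) begins 54 mm behind the grasp point. The pads swing forward as they close: fully open they stand 13 mm farther back than shut.
Start: joints at [-1.342, 0.15, 1.437, -0, 1.554, -0.134], TCP at [0.204, -0.538, 0.231] pointing down, gripper open.
Joint ranges: [-2.8, 2.8], [-0.68, 2.1], [0.12, 2.68], [-1.39, 4.53], [0.16, 2.79], [-2.81, 2.81]. Speed limits (rad/s): [1.89, 1.89, 2.22, 3.01, 3.01, 3.01].

### API

Orientations are given as a unit quaternion [x, y, z, w].
In Python, from rig import bot, snapshot, camera_params, models gives the robot as it stands. The module is installed in compiled form; this text tells all that it offers.
- The arm moves only by the tool send_rows, never from a script. Its argument "steps" is a list of rows, each a list of 3 entries, a list of its own where there are three numbers: the turn, a rotation vector about the tool's x, y, z in degrees, then the shift along the tool's x, y, z in m, then the closure, from 0 (fully open) to 1 (shut). In form: [[[ax, ay, az], [x, y, z], gripper], ...]. A call has 1 to 10 rows; each row is the pose to reach, as a shift and turn from the pose commanded when the call began, along the tool's axes at that moment; what a row does not reach only later rows make up. A row lasts 1/8 s, in which the tool goes at most 62.5 mm and 10.7 degrees, less where a joint would pass 70% of its speed; a pose out of reach is approached as far as the arm can. A call with a gripper value outside its range is refused whole. The fingers move at their own pace and stop on an object; "force" is the grip in N (left out, the last holds). Time passes only in rows, so rows that repeat a pose let the fingers close. It gives the time, the measured TCP pose, the force and the opening at its end, in the units of the state.
- bot.get_obs(): the state, without advancing time (a new reading comes with each control period).
- snapshot(name): name is "scene" or "top" or "wrist"; returns the picture (384x512x3 uint8, red, green, blue); there is no depth.
- camera_params(name): a dict with "fx", "fy", "cx", "cy" (pixels), "rvec" (rotation vector, rad) and "tvec" (3), from world to camera coordinates, as OpenCV has them. Camera axes: x right, y down, z forward; pixel columns grow to the right and rows downward; lengths in m; the calibration is good to about 2 mm. A picture is of the moment at which its call begins: read the wrist's pose just before it. camera_params takes no time and is no camera call; for the wrist camera it gives the pose at the moment of the call.
- bot.hand_in(): hands the job in, once; it reports no verdict.
Trained networks look in the newest picture that a camera, given by its name, has taken for a name from the list of things; names that differ only in an ending like _2 or _b are one class to them, and where a whole thing is asked for, a point or a joint stands for the part that bears it (a point fixed in the world has none). Each returns a list of dicts, best first, with "confidence" (0 to 1); they miss things now and then, are a little off and sometimes report something else, mostly with a low value. They report only what shows in the picture. A call takes as long as a camera call.
- models.cut_out(target, camera): "region" (384x512 bool, what is visible of it) and "location" ([row, column] as shares, 0 to 1, of the picture: columns of its width, rows of its height, amid what is visible of it).
- models.spot_point(target, camera): "location" ([row, column] as shares, 0 to 1, of the picture: columns of its width, rows of its height: a listed point, or the origin of a listed thing).
The state is a dict: "time": time; "joints": joint angles; "joint_vel": joint speeds; "joint_torque": joint torques, N m; "eef_pos": TCP position; "eef_rot": TCP orientation; "contact_force": force on the tool from outside, world axes, zero at the start; "ft_torque": the same for the moment, N m; "width": finger opening in m.
Only numpy, scipy, OpenCV 4.12 (cv2) and the standard library are available. Lean on these libraries where they do the work, as an engineer would, in place of code of your own. Each camera call takes 0.05 s, during which the arm holds its last target. There are 200 camera calls.

### The job

Pick up the syringe barrel with the wide flange and slide it upright into the open slot of the capping stand, with its flange under the slotted plate, fully home: past the two sprung side catches, so that they hold it pressed against the sprung pad at the slot's end. The slot has to be found by feel: push gently (never more than 25 N on the slotted plate), keep the barrel upright throughout, then let go and leave the other things on the bench alone.

Things in the scene. Friction and masses are not known exactly. Their poses are not given: they have to be found in the camera images.
- barrel_center (a point): Centre of the loose white plastic syringe barrel (about 90 g), standing upright, half-way up its 95 mm; z axis up the barrel. Round: at the bottom a flange 50 mm in diameter and 5 mm thick, then the body 32 mm in diameter up to 80 mm above the underside, then a narrow nozzle to 95 mm. The underside is 47.5 mm below this point. Grip the body, best 50 to 60 mm above the underside.
- deck: Flat grey deck of the capping stand, fixed, 20 mm high, 170 mm wide (y), from x = -125 to +105 mm of its origin, which lies on the bench surface on its centre line. The barrel is slid in along +x. Its near part (x below -40 mm) is bare, to set the barrel down. Over its far part lies the aluminium slotted plate, its underside 9 mm and its top 16 mm above the deck: the 5 mm flange goes under it.
- stand: The stand's slotted plate with the crossbar on the deck's far end that carries it. Same origin and axes as the deck: this tells nothing of where the plate is clamped. The plate is 113 mm long (x), 110 mm wide (y).
- mouth_mean (a point): Mean place, on the deck top, of the middle of the plate's near edge, the slot's mouth; axes as the deck's. The slot, 35 mm wide, runs along +x; a V at its mouth, 80 mm wide and 30 mm deep, leads in (sides 37 degrees off the slot's line). The plate is clamped at an UNMEASURED place: it really lies up to 18 mm to either side in y and 8 mm in x from this point.
- home_mean (a point): Mean place, on the deck top, of the barrel's axis when home, 68.5 mm in from the plate's near edge; the plate's unmeasured shift (18 mm in y, 8 mm in x, either way) applies here too. Two sprung steel rollers (catches) in the slot's sides resist the body with about 4 to 8 N while its axis is 24 to 12 mm short of home, then spring out behind it. The slot's hard end is 3 mm beyond home.
- pad (a joint): The black sprung pad at the inner end of the slot, 22 mm wide: its travel in m, 0 as it stands free, growing as the barrel presses it in; 0.006 is its hard end. Spring 0.8 N/mm. A barrel that is home and held by the catches keeps it at about 0.003.
- vial: Bystander: plain white vial WITHOUT a flange, 32 mm in diameter, 89 mm high, upright on the bench; origin at its underside. It and the barrel may be in either place.
- bottle: Bystander: amber bottle, 50 mm in diameter, 95 mm high; origin at its underside.
- jar: Bystander: white ointment jar, 68 mm in diameter, 60 mm high; origin at its underside.

How it is judged:
At the end, for the whole second after the job is handed in: The barrel stands upright (within 0.08 rad) on the deck in the slot, flange under the plate (centre 64 to 71.5 mm above the bench, 36 to 66 mm in x and within 23 mm in y of the deck's origin), held by the catches so that it presses the pad in by more than 1.5 mm, released and at rest (value of joint pad above 0.0015 m and x of barrel_center in the frame of deck between 0.036 and 0.066 m and y of barrel_center in the frame of deck between -0.023 and 0.023 m and z of barrel_center in the frame of deck between 0.064 and 0.0715 m and angle between barrel_center's own z axis and vertical below 0.08 rad and linear speed of barrel below 0.02 m/s and contact force between barrel and the fingers below 0.1 N); the robot touches nothing.
It fails at once if the barrel is pushed against the slotted plate with more than 25 N (contact force between barrel and stand above 25 N).
It fails at once if the robot itself presses on the slotted plate with more than 25 N (contact force between the arm and stand above 25 N).
It fails at once if the barrel is tipped by more than 0.45 rad (angle between barrel_center's own z axis and vertical above 0.45 rad).
It fails at once if a bystander is moved by more than 20 mm (distance of any of vial, bottle, jar from where it was at the start of the episode above 0.02 m).
It also fails if it takes over 72 s, if anything falls off the work surface, if the arm or the gripper's body presses on something with over 40 N, if the wrist force passes 120 N, or if a joint passes its speed limit or range.

## Working session

There is one attempt and no reset: what is moved stays moved. The work goes in short steps, Python scripts to look and compute and a tool call to move; the robot and the scene stay as the last step left them, time stands still between calls to the robot, and variables do not carry over. Pictures are saved under pics/ and viewed, about 8 in all and at most 12, crops included, and the job is handed in when it is done.

Besides the shell and the picture viewer there is one more tool, called after "Emit:" in YAML: its name, and indented under it one key for each argument. send_rows: Moves the arm, as the interface text tells. Its arguments: {"type":"object","properties":{"steps":{"type":"array"},"force":{"type":"number"}},"required":["steps"]}

```bash
mkdir -p pics
cat > h.py <<'E'
import numpy as np, cv2
from scipy.spatial.transform import Rotation as R
from rig import bot, snapshot, camera_params, models
def ray(cam,px):
    c=camera_params(cam);K=np.array([[c['fx'],0,c['cx']],[0,c['fy'],c['cy']],[0,0,1]])
    Rm=R.from_rotvec(np.ravel(c['rvec'])).as_matrix();t=np.ravel(c['tvec'])
    d=Rm.T@np.linalg.inv(K)@np.array([px[0],px[1],1.]);return -Rm.T@t,d
def at_z(cam,px,z):
    o,d=ray(cam,px);return o+d*(z-o[2])/d[2]
def proj(cam,P):
    c=camera_params(cam);K=np.array([[c['fx'],0,c['cx']],[0,c['fy'],c['cy']],[0,0,1]])
    return cv2.projectPoints(np.float64(P).reshape(-1,1,3),np.float64(c['rvec']),np.float64(c['tvec']),K,None)[0].reshape(-1,2)
def spot(t,cam):
    return [(np.array([d['location'][1]*512,d['location'][0]*384]),d['confidence']) for d in models.spot_point(t,cam)]
def save(n,im): cv2.imwrite('pics/%s.png'%n,im[:,:,::-1])
E
python3 - <<'E'
from h import *
np.set_printoptions(precision=4,suppress=True)
o=bot.get_obs();print(o['eef_pos'],o['eef_rot'],o['contact_force'],o['width'])
H=dict(barrel_center=.0475,deck=0,mouth_mean=.02,home_mean=.02,vial=0,bottle=0,jar=0)
ims=[]
for cam in('scene','top'):
    im=snapshot(cam);ims.append(im)
    for t,z in H.items():
        for p,c in spot(t,cam)[:2]: print(cam,t,p,round(c,2),at_z(cam,p,z))
save('a',cv2.resize(ims[0],(800,600)));save('b',cv2.resize(ims[1],(800,600)))
E
```

```text
[ 0.204  -0.5373  0.2307] [ 0.9836  0.1804 -0.     -0.0006] [ 0.3722 -0.1482  0.1174] 0.08554683004321624
scene barrel_center [175.9232 148.4928] 0.86 [ 0.5581 -0.3137  0.0475]
scene deck [269.1072 220.9152] 0.75 [0.5873 0.0618 0.    ]
scene deck [239.104  148.4928] 0.34 [ 0.3935 -0.2009  0.    ]
scene mouth_mean [272.384  217.3824] 0.6 [0.5866 0.0713 0.02  ]
scene home_mean [260.7104 230.7072] 0.58 [0.6414 0.0742 0.02  ]
scene vial [240.896  149.9136] 0.73 [ 0.3957 -0.1915  0.    ]
scene bottle [179.9168 207.0912] 0.84 [ 0.6968 -0.1637  0.    ]
scene jar [397.7216 244.9152] 0.59 [0.4546 0.3658 0.    ]
top barrel_center [399.0016 190.1952] 0.91 [ 0.5595 -0.3125  0.0475]
top deck [233.1136 174.6816] 0.66 [0.6    0.0764 0.    ]
top deck [112.0256 231.7056] 0.35 [0.4608 0.3673 0.    ]
top mouth_mean [238.2848 184.8192] 0.96 [0.5734 0.0631 0.02  ]
top mouth_mean [233.5232 174.912 ] 0.25 [0.5972 0.0746 0.02  ]
top home_mean [233.6768 155.4048] 0.58 [0.6444 0.0745 0.02  ]
top vial [347.904  251.4048] 0.52 [ 0.4149 -0.2014  0.    ]
top bottle [331.776  133.5936] 0.89 [ 0.7028 -0.1663  0.    ]
top jar [113.6128 230.0928] 0.69 [0.4647 0.3636 0.    ]
```

View pics/a.png

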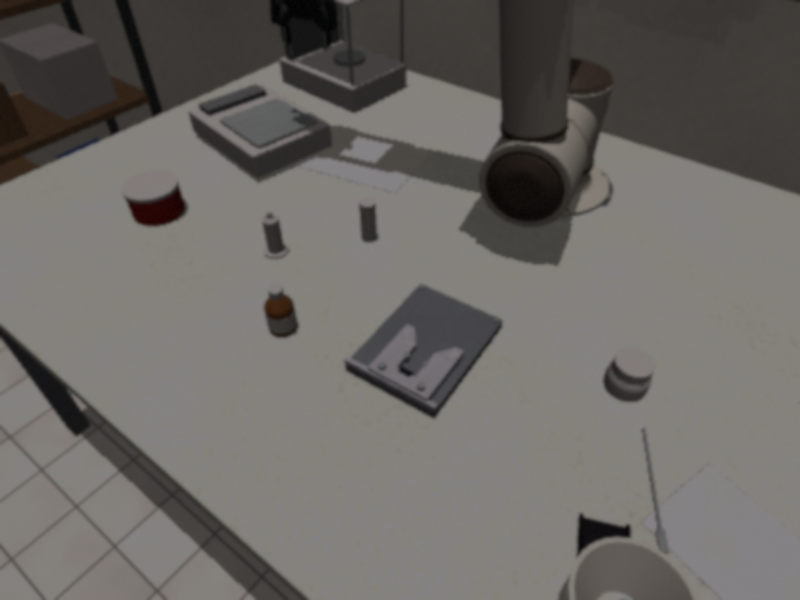

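View pics/b.png

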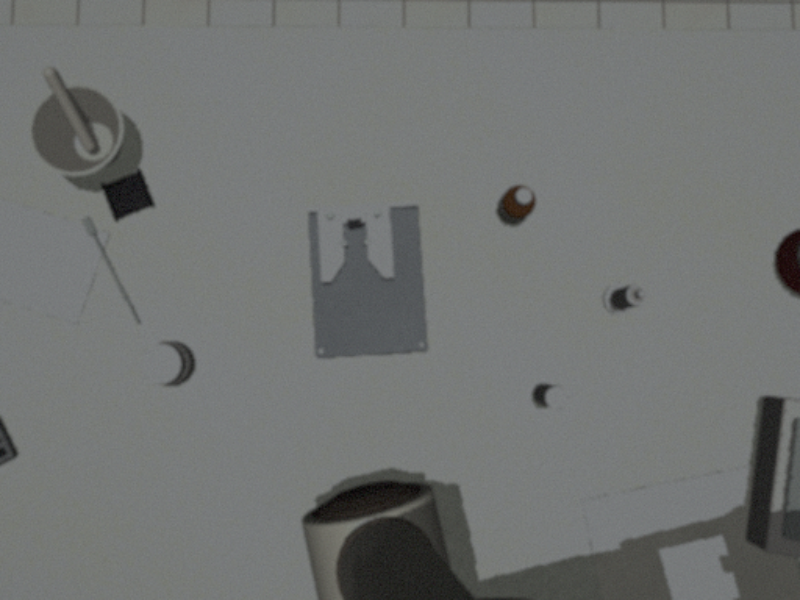

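The scene picture shows the flanged barrel at about (274,235) and the plain vial at (368,222). In the top picture the stand's deck has corners at about (308,212), (418,206), (427,350) and (316,357). The plate sits left of centre on the deck (+y), with its slot at column ~354. I'll enlarge the stand and check how the wrist camera is mounted.

Run:
```python
from h import *
np.set_printoptions(precision=4,suppress=True)
im=snapshot('top');c=im[125:235,190:285];c=cv2.convertScaleAbs(cv2.resize(c,None,fx=5.4,fy=5.4,interpolation=cv2.INTER_CUBIC),alpha=1.8)
save('c',c)
m=models.cut_out('deck','top')
for d in m[:1]:
    print(d['confidence'],cv2.boxPoints(cv2.minAreaRect(np.argwhere(d['region'])[:,::-1].astype(np.float32))))
for t in('stand','pad'):
    d=models.cut_out(t,'top')
    if d: print(t,d[0]['confidence'],cv2.boxPoints(cv2.minAreaRect(np.argwhere(d[0]['region'])[:,::-1].astype(np.float32))),np.argwhere(d[0]['region']).mean(0)[::-1])
o=bot.get_obs();w=camera_params('wrist');Rc=R.from_rotvec(np.ravel(w['rvec'])).as_matrix();C=-Rc.T@np.ravel(w['tvec'])
Rt=R.from_quat(o['eef_rot']).as_matrix()
print('cam in tool',Rt.T@(C-o['eef_pos']),'axes\n',Rt.T@Rc.T,w['fx'],'\nRt\n',Rt)
```

```text
0.9 [[194.9315 136.2597]
 [267.72   131.6136]
 [273.6199 224.0455]
 [200.8314 228.6916]]
stand 0.81 [[196.8053 132.0797]
 [265.8983 127.4734]
 [269.1284 175.9248]
 [200.0354 180.531 ]] [227.5006 149.8908]
cam in tool [ 0.0811  0.0001 -0.1428] axes
 [[-0.0017 -0.949  -0.3153]
 [ 1.     -0.0017 -0.0004]
 [-0.0002 -0.3153  0.949 ]] 334.07173182387714 
Rt
 [[ 0.9349  0.3549 -0.    ]
 [ 0.3549 -0.9349  0.0001]
 [ 0.     -0.0001 -1.    ]]
```

View pics/c.png

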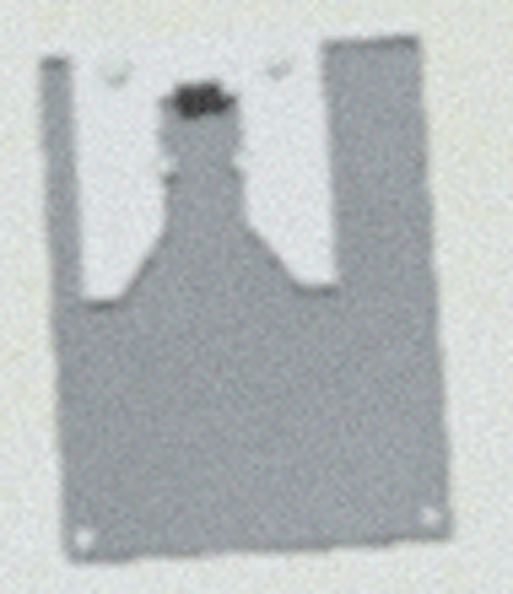

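The enlarged view shows the plate clearly: near edge at crop (82–338, ~297), slot edges at columns ~165 and ~243, pad at (200,100). I'll convert these to positions and plan the first move.

```bash
cat >> h.py <<'E'
def plan(p,yaw_deg=None):
    """tool shift and turn about tool z from the present measured pose to TCP p, pointing straight down at yaw"""
    o=bot.get_obs();Rt=R.from_quat(o['eef_rot']).as_matrix()
    y=np.radians(yaw_deg) if yaw_deg is not None else np.arctan2(Rt[1,0],Rt[0,0])
    x=np.array([np.cos(y),np.sin(y),0]);z=np.array([0,0,-1.]);D=np.c_[x,np.cross(z,x),z]
    print('t',round(o['time'],2),'pos',o['eef_pos'],'yaw',np.degrees(np.arctan2(Rt[1,0],Rt[0,0])),'j',o['joints'],'w',round(o['width'],4),'F',o['contact_force'])
    print('shift',Rt.T@(np.array(p)-o['eef_pos']),'turn',np.degrees(R.from_matrix(Rt.T@D).as_rotvec()))
E
python3 - <<'E'
from h import *
np.set_printoptions(precision=4,suppress=True)
f=lambda u,v,z:at_z('top',((u+.5)/5.4-.5+190,(v+.5)/5.4-.5+125),z)
nl,nr,fl,fr=[f(*p,.02) for p in((72,560),(449,538),(40,60),(420,38))]
print('deck',nl,nr,fl,fr,np.linalg.norm(nl-nr),np.linalg.norm(nl-fl))
d=(fl+fr-nl-nr);y1=np.degrees(np.arctan2(d[1],d[0]));w=nl-nr;y2=np.degrees(np.arctan2(w[1],w[0]))-90
print('yaws',y1,y2)
yaw=np.radians((y1+y2)/2)
cen=(nl+nr+fl+fr)/4; X=np.array([np.cos(yaw),np.sin(yaw),0]);Y=np.array([-X[1],X[0],0])
O=cen+.010*X;O[2]=0;print('origin',O)
def loc(P):return np.array([(P-O)@X,(P-O)@Y])
for n,p,z in [('nearL',(83,303),.036),('nearR',(338,290),.036),('Vl',(124,300),.036),('Vr',(303,290),.036),('Sl',(166,230),.036),('Sr',(244,222),.036),('endL',(160,100),.036),('endR',(240,95),.036),('pad',(200,100),.032)]:
    P=f(*p,z);print(n,P,loc(P))
print('mouth mean',loc(at_z('top',(238.3,184.8),.02)),'home mean',loc(at_z('top',(233.7,155.4),.02)))
plan([.559,-.313,.16],90+np.degrees(yaw))
E
```

```text
deck [0.4697 0.1463 0.02  ] [ 0.4797 -0.0192  0.02  ] [0.6921 0.1634 0.02  ] [ 0.7028 -0.0066  0.02  ] 0.16584720173381293 0.22308880075913395
yaws 3.8157463664979887 3.466735110485544
origin [0.5961 0.0716 0.    ]
nearL [0.5815 0.1412 0.036 ] [-0.0101  0.0704]
nearR [0.5875 0.03   0.036 ] [-0.0112 -0.041 ]
Vl [0.5829 0.1233 0.036 ] [-0.0099  0.0525]
Vr [0.5875 0.0452 0.036 ] [-0.0102 -0.0258]
Sl [0.6137 0.1053 0.036 ] [0.0197 0.0325]
Sr [0.6173 0.0712 0.036 ] [ 0.0212 -0.0018]
endL [0.6713 0.1084 0.036 ] [0.0774 0.032 ]
endR [0.6736 0.0733 0.036 ] [ 0.0775 -0.0032]
pad [0.6721 0.0911 0.032 ] [0.0771 0.0146]
mouth mean [-0.0231 -0.0071] home mean [ 0.0485 -0.0002]
t 1.0 pos [ 0.204  -0.5375  0.2313] yaw 20.78861436931895 j [-1.342   0.1505  1.4374 -0.      1.5538 -0.134 ] w 0.0852 F [0.5226 0.4818 0.4667]
shift [ 0.4115 -0.0839  0.0713] turn [ -0.0058  -0.0054 -72.8526]
```

The sizes check out: plate 111 mm (110 given), slot 35 mm. Slot line is y ≈ +14.7 mm in the deck frame and the mouth is at x ≈ -10 mm, so home is about x = 58 mm. Now moving above the barrel.

Emit:
send_rows:
  steps:
    - [[0,0,-8],[0.045,-0.009,0.008],0]
    - [[0,0,-17],[0.1,-0.02,0.017],0]
    - [[0,0,-26],[0.155,-0.031,0.026],0]
    - [[0,0,-35],[0.21,-0.042,0.035],0]
    - [[0,0,-44],[0.26,-0.053,0.045],0]
    - [[0,0,-53],[0.31,-0.063,0.054],0]
    - [[0,0,-62],[0.36,-0.073,0.063],0]
    - [[0,0,-70],[0.4,-0.082,0.07],0]
    - [[0,0,-72.8],[0.4115,-0.084,0.071],0]
    - [[0,0,-72.8],[0.4115,-0.084,0.071],0]
  force: 60

```text
time: 2.25
eef_pos: [0.559, -0.3129, 0.1602]
eef_rot: [0.685, 0.729, -0.0, -0.0]
contact_force: [-0.6, 0.4, 0.1]
width: 0.0854
```

Run:
```python
from h import *
np.set_printoptions(precision=4,suppress=True)
im=snapshot('wrist')
for p,c in spot('barrel_center','wrist')[:2]: print(p,c,at_z('wrist',p,.0475))
print('exp',proj('wrist',[[.559,-.313,.0475]]))
save('d',im)
plan([.559,-.313,.036],93.6)
```

```text
[254.3104 190.5024] 0.72 [ 0.5598 -0.318   0.0475]
exp [[253.6431 184.5641]]
t 2.35 pos [ 0.5582 -0.3137  0.1606] yaw 93.44786680087029 j [-0.6321  0.3165  1.3776 -0.0002  1.4473 -0.6922] w 0.0855 F [0.2101 0.8429 0.5372]
shift [0.0007 0.0008 0.1246] turn [-0.0026  0.0157 -0.1521]
```

View pics/d.png

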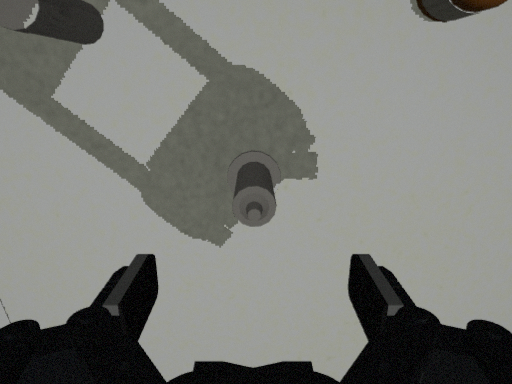

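The wrist picture shows the flanged barrel at (254,190), centred between the open jaws with nothing near the fingers. Descending and gripping, with a 1–2 mm correction.

Emit:
send_rows:
  steps:
    - [[0,0,0],[-0.0015,0.001,0.03],0]
    - [[0,0,0],[-0.0015,0.001,0.07],0]
    - [[0,0,0],[-0.0015,0.001,0.1],0]
    - [[0,0,0],[-0.0015,0.001,0.119],0]
    - [[0,0,0],[-0.0015,0.001,0.1245],0]
    - [[0,0,0],[-0.0015,0.001,0.1245],0.3]
    - [[0,0,0],[-0.0015,0.001,0.1245],0.6]
    - [[0,0,0],[-0.0015,0.001,0.1245],0.8]
    - [[0,0,0],[-0.0015,0.001,0.1245],1]
    - [[0,0,0],[-0.0015,0.001,0.1245],1]
  force: 60

```text
time: 3.6
eef_pos: [0.5604, -0.3146, 0.0368]
eef_rot: [0.685, 0.729, 0.0, 0.001]
contact_force: [-1.5, 0.9, 5.5]
width: 0.0312
```

Emit:
send_rows:
  steps:
    - [[0,0,0],[0,0,0],1]
    - [[0,0,0],[0,0,0],1]
    - [[0,0,0],[0,0,-0.02],1]
    - [[0,0,0],[0,0,-0.05],1]
    - [[0,0,0],[0,0,-0.08],1]
    - [[0,0,0],[0,0,-0.1],1]
    - [[0,0,0],[0,0,-0.1],1]
  force: 60

```text
time: 4.47
eef_pos: [0.5606, -0.3148, 0.1377]
eef_rot: [0.685, 0.729, 0.0, 0.001]
contact_force: [-0.4, 0.1, -1.0]
width: 0.0306
```

Run:
```python
from h import *
np.set_printoptions(precision=4,suppress=True)
im=snapshot('wrist');save('e',im)
for p,c in spot('barrel_center','wrist')[:2]: print(p,c)
o=bot.get_obs();print('expected',proj('wrist',[o['eef_pos']+[0,0,.0115]]))
X=np.array([np.cos(np.radians(3.6)),np.sin(np.radians(3.6)),0]);Y=np.array([-X[1],X[0],0]);O=np.array([.5961,.0716,0])
plan(O-.062*X+.0148*Y+[0,0,.12],93.6)
```

```text
[253.696  276.0192] 0.69
[67.6864 17.088 ] 0.2
expected [[252.5935 268.9617]]
t 4.58 pos [ 0.5598 -0.3142  0.135 ] yaw 93.58758240731862 j [-0.6315  0.3356  1.4053  0.0001  1.4017 -0.6941] w 0.0312 F [ 0.0636  0.4363 -1.2409]
shift [ 0.3976 -0.0016  0.0153] turn [-0.0395 -0.0381 -0.0124]
```

View pics/e.png

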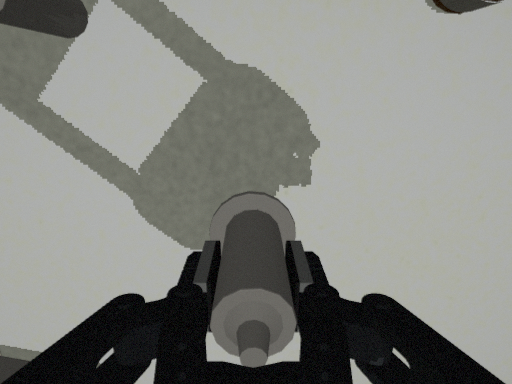

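The barrel is held upright between the pads (width 31 mm). I'll work out its offset in the hand from the flange's far edge (row 192) and from the body top, and at the same time move over the deck.

Run:
```python
from h import *
np.set_printoptions(precision=4,suppress=True)
o=bot.get_obs();Rt=R.from_quat(o['eef_rot']).as_matrix();t=np.linspace(0,2*np.pi,181)
for dx in(0,-.002,-.004):
    def ring(r,h): # h above underside
        P=np.c_[dx+r*np.cos(t),r*np.sin(t),np.full(181,.0365-h)];q=proj('wrist',o['eef_pos']+P@Rt.T);return np.r_[q.min(0),q.max(0)]
    print(dx,'flange top',ring(.025,.005),'bot',ring(.025,0),'bodytop',ring(.016,.08),'tip',ring(.005,.095))
```

```text
0 flange top [208.8528 186.7917 296.3904 266.7771] bot [209.9162 184.0748 295.3287 262.4067] bodytop [207.9449 278.4449 297.254  352.572 ] tip [236.769  336.3043 268.4139 361.5934]
-0.002 flange top [209.0031 190.2547 296.2521 269.7135] bot [210.0594 187.4598 295.1971 265.2884] bodytop [208.1888 283.4578 297.0295 356.809 ] tip [236.874  341.4841 268.331  366.4736]
-0.004 flange top [209.1524 193.6941 296.1147 272.6314] bot [210.2017 190.8222 295.0664 268.1523] bodytop [208.4301 288.4161 296.8072 361.0037] tip [236.9777 346.6018 268.2489 371.297 ]
```

Emit:
send_rows:
  steps:
    - [[0,0,0],[0.04,0,0.002],1]
    - [[0,0,0],[0.09,0,0.004],1]
    - [[0,0,0],[0.14,0,0.006],1]
    - [[0,0,0],[0.19,0,0.008],1]
    - [[0,0,0],[0.24,0,0.01],1]
    - [[0,0,0],[0.29,-0.001,0.012],1]
    - [[0,0,0],[0.34,-0.001,0.014],1]
    - [[0,0,0],[0.38,-0.0015,0.015],1]
    - [[0,0,0],[0.3975,-0.0015,0.015],1]
    - [[0,0,0],[0.3975,-0.0015,0.015],1]

```text
time: 5.82
eef_pos: [0.5333, 0.0827, 0.1201]
eef_rot: [0.684, 0.729, -0.0, -0.0]
contact_force: [0.1, -1.1, -1.0]
width: 0.0311
```

Run:
```python
from h import *
np.set_printoptions(precision=4,suppress=True)
im=snapshot('wrist');save('f',cv2.resize(im,(800,600)))
t=snapshot('top')
X=np.array([np.cos(np.radians(3.6)),np.sin(np.radians(3.6)),0]);Y=np.array([-X[1],X[0],0]);O=np.array([.5961,.0716,0])
for n,p in dict(nearL=(-.0103,.0698),nearR=(-.0103,-.0402),Sl=(.0197,.0323),Sr=(.0197,-.0027),Vl=(-.0103,.0548),Vr=(-.0103,-.0252)).items():print(n,proj('wrist',[O+p[0]*X+p[1]*Y+[0,0,.036]])*800/512)
plan(O-.062*X+.0148*Y+[0,0,.058],93.6)
```

```text
nearL [[514.723  184.7435]]
nearR [[499.071 411.003]]
Sl [[575.4812 269.2549]]
Sr [[567.5349 340.9277]]
Vl [[512.3081 219.6524]]
Vr [[500.9527 383.8006]]
t 5.92 pos [0.5336 0.0814 0.1204] yaw 93.5687339553396 j [ 0.0088  0.142   1.676  -0.0003  1.3244 -0.0534] w 0.0304 F [0.3145 0.2327 0.2557]
shift [ 0.0011 -0.0002  0.0624] turn [-0.0437  0.0117 -0.0313]
```

View pics/f.png

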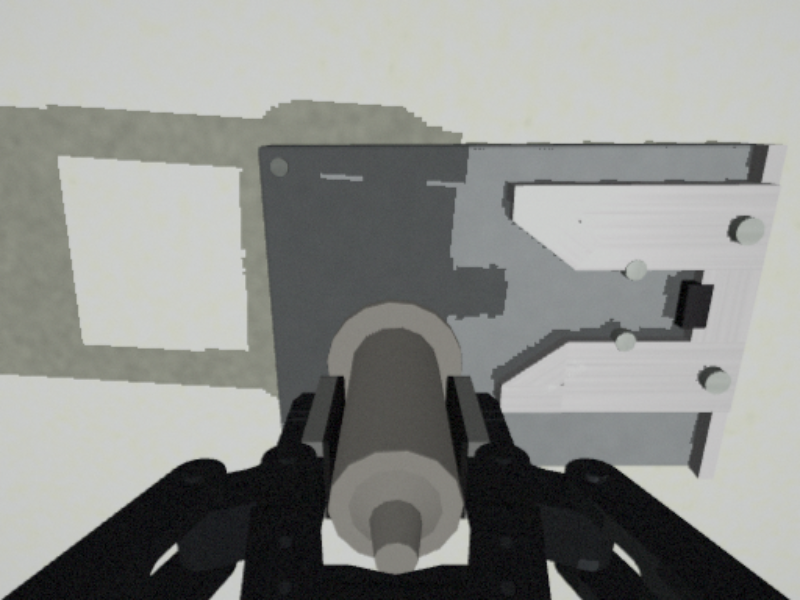

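The wrist picture matches my plate model within a pixel or two: left near corner at (515,184), slot shoulders at (577,269) and (567,341). The barrel sits about 2.5 mm toward -y in the hand, so I shift +3 mm and lower it to just above the deck.

Emit:
send_rows:
  steps:
    - [[0,0,0],[0.003,0,0.02],1]
    - [[0,0,0],[0.003,0,0.045],1]
    - [[0,0,0],[0.003,0,0.058],1]
    - [[0,0,0],[0.003,0,0.062],1]
    - [[0,0,0],[0.003,0,0.062],1]

```text
time: 6.55
eef_pos: [0.5337, 0.0849, 0.0592]
eef_rot: [0.685, 0.729, 0.0, 0.0]
contact_force: [-0.5, -0.3, -0.2]
width: 0.031
```

Emit:
send_rows:
  steps:
    - [[0,0,0],[0,0,0.001],1]
    - [[0,0,0],[0,0,0.001],1]

```text
time: 6.8
eef_pos: [0.5337, 0.0852, 0.0583]
eef_rot: [0.685, 0.729, 0.0, 0.0]
contact_force: [0.1, 0.6, 0.2]
width: 0.0308
```

Emit:
send_rows:
  steps:
    - [[0,0,0],[0,0,0.001],1]
    - [[0,0,0],[0,0,0.001],1]

```text
time: 7.05
eef_pos: [0.5335, 0.0853, 0.0568]
eef_rot: [0.685, 0.729, 0.0, -0.0]
contact_force: [1.0, 0.2, -0.3]
width: 0.0308
```

Emit:
send_rows:
  steps:
    - [[0,0,0],[0,0,0.001],1]
    - [[0,0,0],[0,0,0.001],1]

```text
time: 7.3
eef_pos: [0.5335, 0.0853, 0.0567]
eef_rot: [0.685, 0.729, 0.0, 0.0]
contact_force: [-6.0, -0.7, 13.7]
width: 0.0308
```

It touches the deck (13.7 N up). Backing off about 1.2 mm and checking alignment.

Emit:
send_rows:
  steps:
    - [[0,0,0],[0,0,-0.0012],1]
    - [[0,0,0],[0,0,-0.0012],1]

```text
time: 7.55
eef_pos: [0.5335, 0.0852, 0.057]
eef_rot: [0.685, 0.729, 0.0, -0.0]
contact_force: [-0.0, -0.9, -1.1]
width: 0.0305
```

Run:
```python
from h import *
np.set_printoptions(precision=4,suppress=True)
im=snapshot('wrist');save('g',cv2.convertScaleAbs(cv2.resize(im,(800,600)),alpha=1.3))
o=bot.get_obs();print(o['contact_force'],o['eef_pos'])
X=np.array([np.cos(np.radians(3.6)),np.sin(np.radians(3.6)),0]);Y=np.array([-X[1],X[0],0]);O=np.array([.5961,.0716,0])
for n,p in dict(nearL=(-.0103,.0698),nearR=(-.0103,-.0402),Sl=(.0197,.0323),Sr=(.0197,-.0027)).items():print(n,proj('wrist',[O+p[0]*X+p[1]*Y+[0,0,.036]])*800/512)
t=np.linspace(0,2*np.pi,181)
for y in(.0128,.0148,.0168):
  def ring(r,h):
    P=O+[0,0,.021+h]+np.outer(-.0618+r*np.cos(t),X)+np.outer(y+r*np.sin(t),Y);q=proj('wrist',P)*800/512;return np.r_[q.min(0),q.max(0)]
  print(y,'flangetop',ring(.025,.005),'bodytop',ring(.016,.08),'tip',ring(.005,.095))
```

```text
[-0.8846  0.6258 -0.4538] [0.5335 0.0852 0.0569]
nearL [[557.4407 219.4196]]
nearR [[529.6533 506.661 ]]
Sl [[635.6169 329.8891]]
Sr [[621.6094 420.5544]]
0.0128 flangetop [326.3092 305.1697 462.4137 428.5137] bodytop [324.861  455.0356 463.3184 568.4028] tip [369.4877 546.6756 418.4968 585.2323]
0.0148 flangetop [326.0728 299.7949 462.6266 423.9548] bodytop [324.477  447.2901 463.6623 561.8529] tip [369.3184 538.6846 418.6194 577.702 ]
0.0168 flangetop [325.8348 294.383  462.841  419.367 ] bodytop [324.0888 439.4592 464.0098 555.2365] tip [369.1471 530.5963 418.7434 570.0828]
```

View pics/g.png

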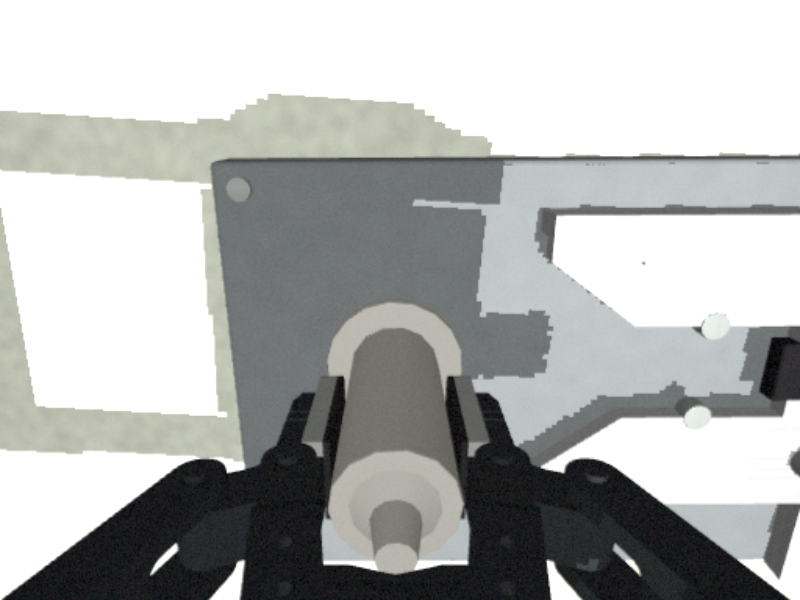

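Compared with the model, the slot shoulders sit about 4 px higher (636,326) and (621,416), while the barrel is where I placed it. That calls for +1.5 mm in y. Sliding into the V at an easy pace.

Emit:
send_rows:
  steps:
    - [[0,0,0],[0.0015,0.006,0],1]
    - [[0,0,0],[0.0015,0.014,0],1]
    - [[0,0,0],[0.0015,0.022,0],1]
    - [[0,0,0],[0.0015,0.03,0],1]
    - [[0,0,0],[0.0015,0.038,0],1]
    - [[0,0,0],[0.0015,0.046,0],1]
    - [[0,0,0],[0.0015,0.052,0],1]
    - [[0,0,0],[0.0015,0.056,0],1]
    - [[0,0,0],[0.0015,0.058,0],1]

```text
time: 8.72
eef_pos: [0.5914, 0.0904, 0.057]
eef_rot: [0.685, 0.729, 0.0, -0.0]
contact_force: [-0.1, 0.2, -1.8]
width: 0.0306
```

Run:
```python
from h import *
np.set_printoptions(precision=4,suppress=True)
im=snapshot('wrist');save('i',cv2.convertScaleAbs(cv2.resize(im,(800,600)),alpha=1.1))
o=bot.get_obs();print(o['contact_force'],o['eef_pos'],o['ft_torque'])
X=np.array([np.cos(np.radians(3.6)),np.sin(np.radians(3.6)),0]);Y=np.array([-X[1],X[0],0]);O=np.array([.5961,.0716,0])
for n,p in dict(Sl=(.0197,.0323),Sr=(.0197,-.0027),endL=(.0777,.0323),endR=(.0777,-.0027)).items():print(n,proj('wrist',[O+p[0]*X+p[1]*Y+[0,0,.036]])*800/512)
t=np.linspace(0,2*np.pi,181)
for y in(.0148,.0168):
  def ring(r,h):
    P=O+[0,0,.021+h]+np.outer(-.0038+r*np.cos(t),X)+np.outer(y+r*np.sin(t),Y);q=proj('wrist',P)*800/512;return np.r_[q.min(0),q.max(0)]
  print(y,'flangetop',ring(.025,.005),'body@16',ring(.016,.015),'bodytop',ring(.016,.08),'tip',ring(.005,.095))
```

```text
[-0.3875  0.553  -1.2536] [0.5915 0.0904 0.057 ] [ 0.0467 -0.0125  0.0588]
Sl [[462.8798 334.1609]]
Sr [[459.0649 424.3018]]
endL [[634.1747 333.8578]]
endR [[620.2932 424.0333]]
0.0148 flangetop [325.5971 303.7042 461.7754 427.2279] body@16 [347.8044 338.3763 439.4518 420.7657] bodytop [323.7485 452.8395 462.3252 566.4763] tip [368.2765 544.3448 417.3338 583.0065]
0.0168 flangetop [325.3582 298.3213 461.9863 422.6626] body@16 [347.6302 332.9145 439.596  415.8772] bodytop [323.3581 445.0749 462.664  559.9112] tip [368.0996 536.3317 417.4494 575.4559]
```

View pics/i.png

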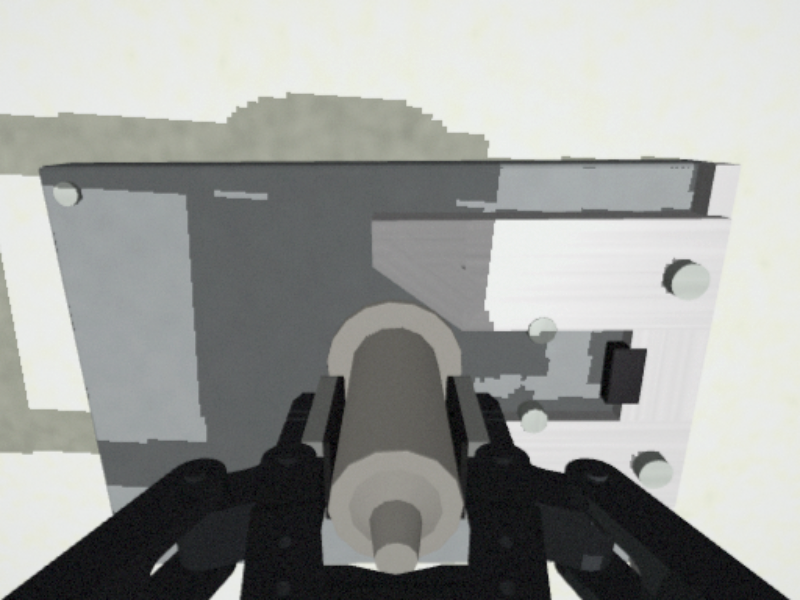

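The slot edges are now at rows 331 and 421, so the slot centre is y ≈ 16 mm. The barrel measures about 16 mm too, so it is aligned. Creeping into the throat.

Emit:
send_rows:
  steps:
    - [[0,0,0],[0,0.003,0],1]
    - [[0,0,0],[0,0.006,0],1]
    - [[0,0,0],[0,0.009,0],1]
    - [[0,0,0],[0,0.012,0],1]

```text
time: 9.28
eef_pos: [0.6034, 0.0911, 0.057]
eef_rot: [0.685, 0.729, 0.0, -0.0]
contact_force: [-0.4, -0.2, -0.5]
width: 0.0304
```

Emit:
send_rows:
  steps:
    - [[0,0,0],[0,0.002,0],1]
    - [[0,0,0],[0,0.004,0],1]
    - [[0,0,0],[0,0.006,0],1]

```text
time: 9.65
eef_pos: [0.6093, 0.0915, 0.057]
eef_rot: [0.685, 0.729, 0.0, -0.0]
contact_force: [-0.3, -0.4, -0.9]
width: 0.0307
```

Emit:
send_rows:
  steps:
    - [[0,0,0],[0,0.002,0],1]
    - [[0,0,0],[0,0.004,0],1]
    - [[0,0,0],[0,0.006,0],1]

```text
time: 10.02
eef_pos: [0.6153, 0.0918, 0.057]
eef_rot: [0.685, 0.729, 0.0, -0.0]
contact_force: [-0.8, 0.1, 0.1]
width: 0.0307
```

It is in the throat with no side force. Continuing to the catches (expected at deck x ≈ 34–46 mm; now about 20).

Emit:
send_rows:
  steps:
    - [[0,0,0],[0,0.002,0],1]
    - [[0,0,0],[0,0.004,0],1]
    - [[0,0,0],[0,0.006,0],1]
    - [[0,0,0],[0,0.008,0],1]

```text
time: 10.52
eef_pos: [0.6233, 0.0924, 0.057]
eef_rot: [0.685, 0.729, 0.0, -0.0]
contact_force: [0.4, 1.4, -1.1]
width: 0.0306
```

Emit:
send_rows:
  steps:
    - [[0,0,0],[0,0.002,0],1]
    - [[0,0,0],[0,0.004,0],1]
    - [[0,0,0],[0,0.006,0],1]

```text
time: 10.9
eef_pos: [0.6292, 0.0929, 0.057]
eef_rot: [0.685, 0.729, -0.0, -0.0]
contact_force: [-2.8, 3.1, 1.0]
width: 0.0309
```

Emit:
send_rows:
  steps:
    - [[0,0,0],[0,0.001,0],1]
    - [[0,0,0],[0,0.003,0],1]
    - [[0,0,0],[0,0.004,0],1]

```text
time: 11.28
eef_pos: [0.633, 0.0929, 0.057]
eef_rot: [0.685, 0.729, -0.0, -0.0]
contact_force: [-5.0, 2.0, 1.0]
width: 0.0311
```

Emit:
send_rows:
  steps:
    - [[0,0,0],[0,0.001,0],1]
    - [[0,0,0],[0,0.003,0],1]
    - [[0,0,0],[0,0.004,0],1]

```text
time: 11.65
eef_pos: [0.6374, 0.0932, 0.057]
eef_rot: [0.685, 0.729, 0.0, 0.0]
contact_force: [-3.2, 0.8, 0.9]
width: 0.0311
```

The catches are felt (about 5 N). Pushing on through.

Emit:
send_rows:
  steps:
    - [[0,0,0],[0,0.002,0],1]
    - [[0,0,0],[0,0.004,0],1]
    - [[0,0,0],[0,0.005,0],1]

```text
time: 12.02
eef_pos: [0.6425, 0.0935, 0.057]
eef_rot: [0.685, 0.729, 0.0, 0.0]
contact_force: [-0.5, 0.9, -0.3]
width: 0.0303
```

Emit:
send_rows:
  steps:
    - [[0,0,0],[0,0.002,0],1]
    - [[0,0,0],[0,0.004,0],1]
    - [[0,0,0],[0,0.005,0],1]

```text
time: 12.4
eef_pos: [0.6475, 0.0939, 0.0571]
eef_rot: [0.685, 0.729, 0.0, 0.0]
contact_force: [1.9, 1.0, -1.2]
width: 0.0309
```

Emit:
send_rows:
  steps:
    - [[0,0,0],[0,0.001,0],1]
    - [[0,0,0],[0,0.002,0],1]
    - [[0,0,0],[0,0.003,0],1]
    - [[0,0,0],[0,0.003,0],1]

```text
time: 12.9
eef_pos: [0.6503, 0.0941, 0.0571]
eef_rot: [0.685, 0.729, 0.0, 0.0]
contact_force: [3.1, 2.3, -0.7]
width: 0.031
```

Emit:
send_rows:
  steps:
    - [[0,0,0],[0,0.001,0],1]
    - [[0,0,0],[0,0.002,0],1]
    - [[0,0,0],[0,0.002,0],1]

```text
time: 13.28
eef_pos: [0.6521, 0.0943, 0.057]
eef_rot: [0.685, 0.729, -0.0, -0.0]
contact_force: [-0.7, 3.3, 1.2]
width: 0.0307
```

The force went from resisting to pulling in (+3 N), so it has passed the catches, and the pad is now being felt. A little farther in 1 mm steps.

Emit:
send_rows:
  steps:
    - [[0,0,0],[0,0.0005,0],1]
    - [[0,0,0],[0,0.001,0],1]
    - [[0,0,0],[0,0.001,0],1]

```text
time: 13.65
eef_pos: [0.6531, 0.0943, 0.057]
eef_rot: [0.685, 0.729, -0.0, -0.0]
contact_force: [-1.0, 4.8, -0.1]
width: 0.0306
```

Emit:
send_rows:
  steps:
    - [[0,0,0],[0,0.0005,0],1]
    - [[0,0,0],[0,0.001,0],1]
    - [[0,0,0],[0,0.001,0],1]

```text
time: 14.02
eef_pos: [0.654, 0.0942, 0.0569]
eef_rot: [0.685, 0.729, -0.0, -0.0]
contact_force: [-2.5, 2.5, 1.2]
width: 0.031
```

Run:
```python
from h import *
np.set_printoptions(precision=4,suppress=True)
im=snapshot('wrist');save('j',cv2.convertScaleAbs(cv2.resize(im,(800,600)),alpha=1.3))
for _ in range(2):
    snapshot('top');o=bot.get_obs();print(o['contact_force'],o['eef_pos'],o['ft_torque'],o['width'])
```

```text
[-1.983   2.8189  0.2379] [0.654  0.0942 0.0569] [0.5738 0.5541 0.0276] 0.030547948932195028
[-3.1048  3.0413  0.6915] [0.654  0.0942 0.057 ] [0.5405 0.5115 0.0594] 0.03069360301886313
```

View pics/j.png

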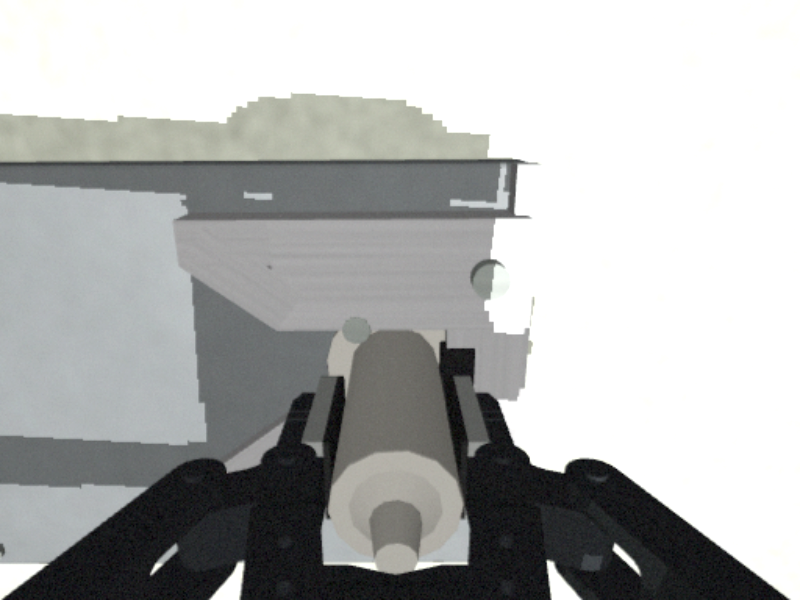

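The picture shows the body against the black pad (445–475, 350) with the roller behind it at (357,328), and a net push of about 2–3 N from the pad. Lowering 0.8 mm to the deck, then releasing part-way.

Emit:
send_rows:
  steps:
    - [[0,0,0],[0,0,0.0004],1]
    - [[0,0,0],[0,0,0.0008],1]
    - [[0,0,0],[0,0,0.0008],1]

```text
time: 14.55
eef_pos: [0.6541, 0.0943, 0.0568]
eef_rot: [0.685, 0.729, 0.0, 0.0]
contact_force: [-6.3, 3.0, 8.1]
width: 0.031
```

Emit:
send_rows:
  steps:
    - [[0,0,0],[0,0,0],0.6]
    - [[0,0,0],[0,0,0],0.55]
    - [[0,0,0],[0,0,0],0.5]
    - [[0,0,0],[0,0,0],0.45]
    - [[0,0,0],[0,0,0],0.4]
    - [[0,0,0],[0,0,0],0.4]
    - [[0,0,0],[0,0,0],0.4]

```text
time: 15.42
eef_pos: [0.6541, 0.0943, 0.0562]
eef_rot: [0.685, 0.729, 0.0, -0.0]
contact_force: [0.3, 0.3, 0.4]
width: 0.0514
```

Run:
```python
from h import *
np.set_printoptions(precision=4,suppress=True)
im=snapshot('wrist');save('k',cv2.convertScaleAbs(cv2.resize(im,(800,600)),alpha=1.3))
o=bot.get_obs();print(o['contact_force'],o['eef_pos'],o['ft_torque'],o['width'])
```

```text
[ 0.632  -0.3238  0.499 ] [0.6541 0.0943 0.0562] [ 0.0322 -0.0094 -0.035 ] 0.05123928640911423
```

View pics/k.png

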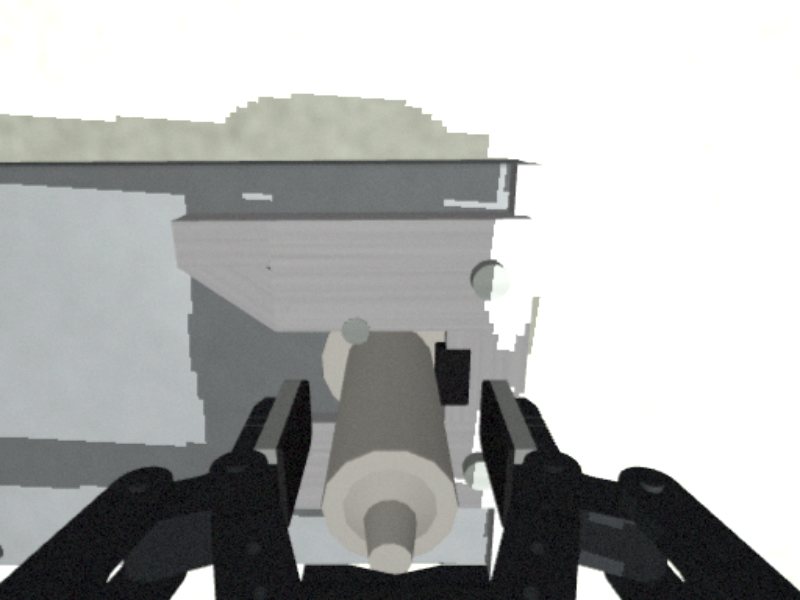

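After release the barrel sprang back about 2 mm and stands upright, with pad contact at (440,375) and the fingers clear on both sides. Retracting straight up.

Emit:
send_rows:
  steps:
    - [[0,0,0],[0,0,-0.02],0.4]
    - [[0,0,0],[0,0,-0.05],0.4]
    - [[0,0,0],[0,0,-0.09],0.4]
    - [[0,0,0],[0,0,-0.13],0.4]
    - [[0,0,0],[0,0,-0.16],0.4]
    - [[0,0,0],[-0.03,-0.04,-0.18],0.4]
    - [[0,0,0],[-0.05,-0.08,-0.18],0.4]
    - [[0,0,0],[-0.05,-0.08,-0.18],0.4]

```text
time: 16.48
eef_pos: [0.5759, 0.0383, 0.2387]
eef_rot: [0.685, 0.728, 0.001, 0.001]
contact_force: [1.0, -0.2, -0.2]
width: 0.0516
```

Run:
```python
from h import *
np.set_printoptions(precision=4,suppress=True)
X=np.array([np.cos(np.radians(3.6)),np.sin(np.radians(3.6)),0]);Y=np.array([-X[1],X[0],0]);O=np.array([.5961,.0716,0])
im=snapshot('wrist')
for cam in('wrist','scene','top'):
    if cam!='wrist': snapshot(cam)
    for p,c in spot('barrel_center',cam)[:1]:
        P=at_z(cam,p,.0675)-O;print(cam,p,c,'deck x,y',P@X,P@Y)
    if cam=='wrist':
        q=proj('wrist',[O+.058*X+.016*Y+[0,0,.05]])[0].astype(int);print('centre px',q)
        y0,x0=np.clip(q[1]-75,0,234),np.clip(q[0]-100,0,312)
        save('l',cv2.convertScaleAbs(cv2.resize(im[y0:y0+150,x0:x0+200],(800,600),interpolation=cv2.INTER_CUBIC),alpha=1.2));print(x0,y0)
for t in('vial','bottle','jar'):
    for p,c in spot(t,'top')[:1]: print(t,c,at_z('top',p,0))
```

```text
wrist [340.3776 116.1984] 0.56 deck x,y 0.06069373717897644 0.01738490224406423
centre px [332 115]
232 40
scene [264.704  220.9152] 0.89 deck x,y 0.047383103255946406 0.012195914008200665
top [236.8   184.704] 0.25 deck x,y -0.02700495866653104 -0.004711816380001956
vial 0.71 [ 0.4177 -0.2037  0.    ]
bottle 0.7 [ 0.7    -0.1561  0.    ]
jar 0.76 [0.4599 0.3645 0.    ]
```

View pics/l.png

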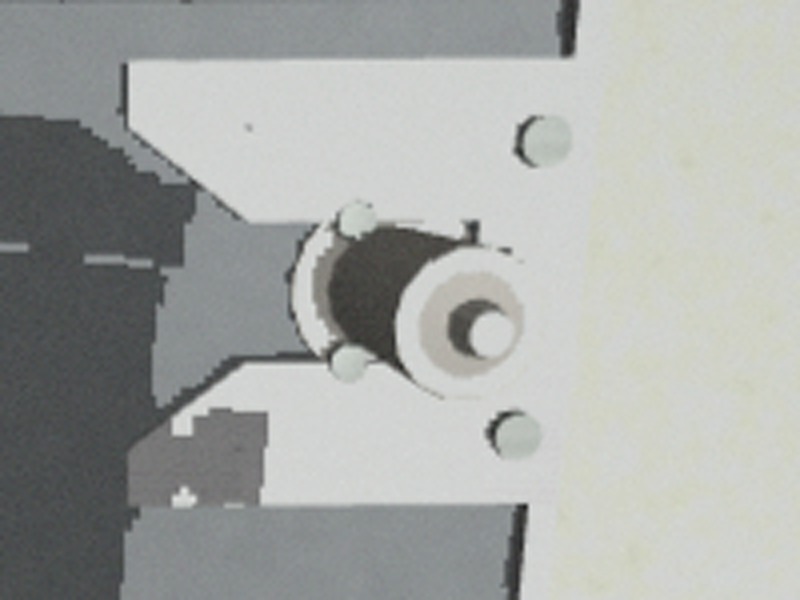

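Both rollers are visible behind the body at crop (355,220) and (348,362), with the nozzle upright. The scene network disagrees at x = 47 mm, so I'll settle it with geometry from the body-top circle before handing in.

Run:
```python
from h import *
np.set_printoptions(precision=4,suppress=True)
X=np.array([np.cos(np.radians(3.6)),np.sin(np.radians(3.6)),0]);Y=np.array([-X[1],X[0],0]);O=np.array([.5961,.0716,0])
f=lambda u,v,z:(lambda P:(P@X,P@Y))(at_z('wrist',((u+.5)/4-.5+232,(v+.5)/4-.5+40),z)-O)
for n,a in dict(top=(461,322,.1),tip=(491,334,.115),nearL=(128,60,.036),Vl=(128,130,.036),Sl=(248,222,.036),rollL=(355,220,.037),rollR=(348,362,.037),flange_back=(293,283,.024)).items():print(n,f(*a))
print(bot.get_obs()['contact_force'])
```

```text
top (np.float64(0.05705668214894979), np.float64(0.018232363112145007))
tip (np.float64(0.05895044618832802), np.float64(0.01763850036463153))
nearL (np.float64(-0.009881477202437445), np.float64(0.07247925038909))
Vl (np.float64(-0.009741972626309462), np.float64(0.05675925524388663))
Sl (np.float64(0.020075830799094696), np.float64(0.03529596508204501))
rollL (np.float64(0.04626730537490098), np.float64(0.03577517352795512))
rollR (np.float64(0.0466559476138178), np.float64(0.0010348281267283444))
flange_back (np.float64(0.03371000473168579), np.float64(0.0195408761546961))
[ 0.0578 -0.3015 -0.3537]
```

Axis at x ≈ 58 mm, about 68 mm in from the plate's near edge (home is 68.5). Body top, tip and flange agree within 2 mm, so it is upright. Handing in.

```bash
python3 -c "
from rig import bot
print(bot.hand_in())"
```

```text
the job is handed in; nothing more can be done
None
```

I gripped the flanged barrel, set it over the deck and slid it along the slot line found in the pictures, past both catches and against the pad. Then I released it, backed the arm off and handed in the job at about 17 s. No verdict was reported.

**Forces:**
- The readings at the end of each move showed at most about 6 N sideways, with about 5 N at the catches.
- The barrel was then pulled forward at about 3 N once it was past them.
- The one higher reading was 13.7 N upward, when the barrel first touched the deck while I found its height.

**Last checks:**
- **Position:** the barrel's axis is about 68 mm in from the plate's near edge (home is 68.5 mm), at about x = 58 mm and y = 17 mm in the deck frame.
- **Hold:** both rollers show behind the body, which sprang back about 2 mm onto them when released. I judged the pad from this and the picture; its travel was not read directly.
- **Upright:** flange, body top and nozzle positions agree within 2 mm.
- **Bystanders:** the top camera puts the vial and jar within 5 mm of where they started. The bottle reads about 10 mm off, which I put down to network error, since the arm stayed about 0.15 m from it.

**Checks that disagreed:** the scene-camera network placed the barrel at x = 47 mm, and the top-camera network, at a low confidence of 0.25, placed it outside the slot. I set both aside in favour of the close wrist view.

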